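Open the bench scale's battery door by its hidden release

TASK

The bakery's bench scale lies upside down for a battery change. Feel along the sunk metal plate on its underside for the flush release button, press the button with the fingertips until the battery door springs open, then let go so that the button comes back up and the door stays open. Only push with the fingers: do not lift, tip or shove the scale, and leave the loaves, cells, screwdriver and mug where they are.

Things in the scene. Friction and masses are not known exactly. Their poses are not given: they have to be found in the camera images.
- scale: Grey bench scale lying upside down, loose, 2 to 3.5 kg, 250 x 350 mm; its grey underside faces up 70 mm above the table. Origin: centre of its lower face. Its x runs from the sunk plate to the battery door, y along the plate, z up. Four black rubber feet, 28 mm across, 12 mm high, stand up at x +-100, y +-150 mm; small flat screw heads.
- plate (a point): Centre of the sunk aluminium plate (scale frame x -50, y 0, z 68 mm), seen through a window 70 mm (scale x) by 150 mm (y); its rigid face lies 2 mm below the underside. The release button is hidden in it: on its long centre line, its centre anywhere from -45 to +45 mm from here along scale y, different every time.
- catch (a joint): Travel of the release button, m, straight down: 0 = up, 0.005 = fully down. The button is a rectangle of the plate's own metal, 42 mm (scale x) by 48 mm (y), 1.5 mm below the plate's face, with a 1 mm gap all round. Spring: 2 N to start it, 5 N fully down; it springs back. It lets the door go at 3 to 4 mm.
- door (a joint): Angle of the black battery door, rad: 0 = shut, flush; 0.9 = fully open. Held by the catch; once let go it springs up by itself and stays up. 80 mm (scale x) by 120 mm (y), hinged on its edge far from the plate (scale x +86 mm); its free edge (shut: x +6 mm) rises about 65 mm and swings away from the plate.
- door_mid (a point): Middle of the shut battery door's outer face (scale frame x +46, y 0, z 70 mm); fixed to the scale, does not move with the door.
- loaf_a: Brown tin loaf, 105 x 120 x 105 mm, loose on the wire rack; origin under its centre. Bystander.
- loaf_b: Brown tin loaf, 105 x 120 x 105 mm, loose on the wire rack; origin under its centre. Bystander.
- cell_a: New D battery cell standing upright, green with a brass top, 33 mm across, 61 mm high; origin under its centre. Bystander.
- cell_b: New D battery cell standing upright, green with a brass top, 33 mm across, 61 mm high; origin under its centre. Bystander.
- screwdriver: Screwdriver lying on the table, handle towards its -x; about 200 mm long. Bystander.
- mug: White mug, 80 mm across, 90 mm high, standing on the table; origin under its centre. Bystander.

How it is judged:
On the way:
1. the release button is pressed in (value of joint catch above 0.003 m), for 0.03 s.
At the end, for the whole second after the job is handed in: The battery door stands open by more than 0.6 rad, the button is back up (less than 1.5 mm in), the scale lies flat (within 0.05 rad), at rest, on the table within 30 mm of where it was, and every bystander is within 30 mm of where it was (value of joint door above 0.6 rad and value of joint catch below 0.0015 m and distance of each of scale, loaf_a, loaf_b, cell_a, cell_b, screwdriver, mug from where it was at the start of the episode below 0.03 m and height (world z) of scale below 0.008 m and angle between scale's own z axis and vertical below 0.05 rad and linear speed of scale below 0.01 m/s); the robot touches nothing.
It fails at once if the scale is lifted by more than 12 mm or tipped by more than 0.15 rad (height (world z) of scale above 0.012 m or angle between scale's own z axis and vertical above 0.15 rad).
It fails at once if the scale is shoved by more than 30 mm (distance of scale from where it was at the start of the episode above 0.03 m).
It fails at once if a loaf, cell, the screwdriver or the mug is moved or lifted by more than 30 mm (distance of any of loaf_a, loaf_b, cell_a, cell_b, screwdriver, mug from where it was at the start of the episode above 0.03 m).
It also fails if it takes over 45 s, if anything falls off the work surface, if the arm or the gripper's body presses on something with over 40 N, if the wrist force passes 120 N, or if a joint passes its speed limit or range.

ROBOT

A 6-joint arm with a two-finger parallel gripper is mounted at the origin on the work surface. World frame = base frame: x ahead of the robot, y to its left, z up, the work surface at z = 0. Lengths are in m, angles in rad, forces in N, time in s.
With the tool pointing down it reaches from about 0.375 to 0.9 m from the base axis. Payload 3.1 kg.
Tool frame: the origin (TCP) lies on the front face of the gripper's body, between the roots of the fingers; the fingertips stand 70 mm ahead of it and the grasp point (between the pads) lies 51 mm ahead of it; z points along the fingers, y is the line along which they close (so a half turn about z gives the same grasp; the last joint's range is limited). The gripper opens to 87 mm and grips with 3 to 60 N. Pads are 19 mm wide; open, the fingers measure 117 mm over their backs; the gripper's body (75 mm by 190 mm) begins 51 mm behind the grasp point.
Start: joints at [1.085, 0.527, 1.433, -0, 1.181, -0.178], TCP at [0.189, 0.596, 0.292] pointing down, gripper open.
Joint ranges: [-3.08, 3.08], [-0.75, 2.2], [0.22, 2.44], [-1.43, 4.57], [0, 2.65], [-2.85, 2.85]. Speed limits (rad/s): [2.79, 2.79, 3.14, 3.14, 3.14, 3.14].

INTERFACE

Orientations are given as a unit quaternion [x, y, z, w].
In Python, from rig import robot, cams, ticket gives the robot as it stands. The module is installed in compiled form; this text tells all that it offers.
- The arm moves only by the shell command python3 -m crank 'ROWS' [FORCE]. ROWS is JSON, a list of rows, each a list of 7 numbers: the shift along the tool's x, y, z in cm, then the turn, a rotation vector about the tool's x, y, z in rad, then the closure, from 0 (fully open) to 1 (shut). A call has 1 to 5 rows; each row shifts and turns the commanded pose from where the row before left it, along the tool's axes as they then stand; what a row does not reach is not made up. A row lasts 1/8 s, in which the tool goes at most 62.5 mm and 10.7 degrees, less where a joint would pass 70% of its speed; a pose out of reach is approached as far as the arm can. A call is refused whole if a number of a shift passes 6.25 or a number of a turn 0.188, either way. A call with a gripper value outside its range is refused whole. The fingers move at their own pace and stop on an object; FORCE is the grip in N (left out, the last holds). Time passes only in rows, so rows that do not move let the fingers close. It gives the time, the measured TCP pose, the force, the opening and the grip force at its end, in the units of the state.
- robot.get_obs(): the state, without advancing time (a new reading comes with each control period).
- cams.camera(name): name is "side" or "top" or "wrist"; returns the picture (420x560x3 uint8, red, green, blue); there is no depth.
- cams.camera_info(name): a dict with "intrinsics" (3x3 intrinsics, pixels), "dist" ([k1, k2, p1, p2, k3] as OpenCV has them; the pictures are not rectified), "pose" (4x4, takes a point from camera to world coordinates). Camera axes: x right, y down, z forward; pixel columns grow to the right and rows downward; lengths in m; the calibration is good to about 2 mm. A picture is of the moment at which its call begins: read the wrist's pose just before it. camera_info takes no time and is no camera call; for the wrist camera it gives the pose at the moment of the call.
- ticket.hand_in(): hands the job in; it is judged then, once.
The state is a dict: "time": time; "q": joint angles; "joint_velocities": joint speeds; "joint_torque": joint torques, N m; "position": TCP position; "tool_rot": TCP orientation; "ft_force": force on the tool from outside, world axes, zero at the start; "moment": the same for the moment, N m; "grip_width": finger opening in m; "grip_force": force on a finger pad.
Only numpy, scipy, OpenCV 4.12 (cv2) and the standard library are available. Lean on these libraries where they do the work, as an engineer would, in place of code of your own. Each camera call takes 0.05 s, during which the arm holds its last target. There are 200 camera calls.

## Working session

There is one attempt and no reset: what is moved stays moved. The work goes in short steps, Python scripts to look and compute and a shell command to move; the robot and the scene stay as the last step left them, time stands still between calls to the robot, and variables do not carry over. Pictures are saved under pics/ and viewed, at most 10 in all, crops included, and the job is handed in when it is done.

```bash
mkdir -p pics; python3 - <<'E'
from rig import robot,cams
import cv2,numpy as np
for n in ["top","side"]:
    im=cams.camera(n); cv2.imwrite(f"pics/{n}0.png",im[:,:,::-1])
    i=cams.camera_info(n); print(n,np.round(i["pose"],3).tolist(),np.round(i["intrinsics"],1).tolist(),i["dist"])
o=robot.get_obs(); print(o["time"],o["position"],o["tool_rot"],o["ft_force"],o["grip_width"])
E
```

```text
top [[0.027, -0.985, 0.171, 0.3], [-1.0, -0.023, 0.021, 0.064], [-0.017, -0.172, -0.985, 1.416], [0.0, 0.0, 0.0, 1.0]] [[425.9, 0.0, 276.6], [0.0, 425.9, 205.9], [0.0, 0.0, 1.0]] [-0.00470255  0.          0.          0.          0.        ]
side [[0.741, -0.355, 0.57, -0.167], [-0.671, -0.39, 0.63, -0.696], [-0.001, -0.849, -0.528, 0.719], [0.0, 0.0, 0.0, 1.0]] [[385.1, 0.0, 281.7], [0.0, 385.1, 209.4], [0.0, 0.0, 1.0]] [-0.03844037  0.          0.          0.          0.        ]
0.1 [0.18907937 0.59516403 0.29135538] [ 1.53306285e-01  9.88178224e-01 -9.37133800e-04 -3.20102849e-04] [-0.99747076 -0.51716957  0.59545088] 0.0869173984329197
```

View pics/top0.png

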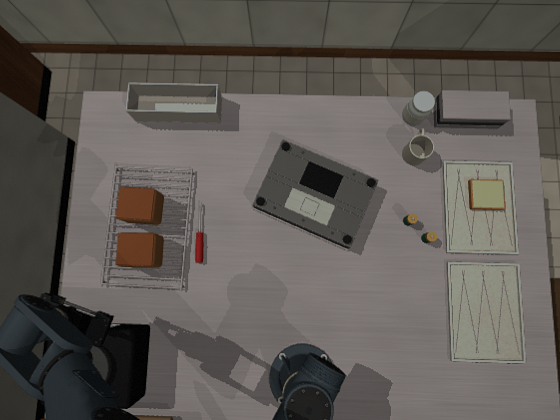

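View pics/side0.png

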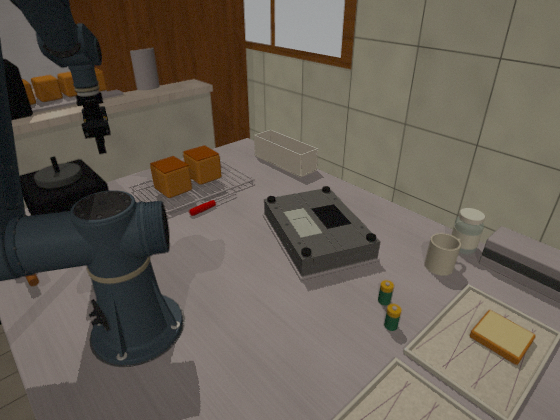

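The top view shows the scale's feet at about (286,147), (372,183), (259,202) and (347,240). The door is at (322,179) and the plate at (310,207), with a faint rectangle on the plate. Next I'll locate them and zoom in.

```bash
cat > h.py <<'E'
import cv2,numpy as np
from rig import robot,cams
def ray(n,uv,z,info=None):
    i=info or cams.camera_info(n); T=np.array(i["pose"])
    p=cv2.undistortPoints(np.array(uv,float).reshape(-1,1,2),np.array(i["intrinsics"]),np.array(i["dist"])).reshape(-1,2)
    d=np.c_[p,np.ones(len(p))]@T[:3,:3].T
    return T[:3,3]+d*((z-T[2,3])/d[:,2])[:,None]
E
python3 - <<'E'
from h import *
im=cv2.imread("pics/top0.png"); g=cv2.cvtColor(im,cv2.COLOR_BGR2GRAY)
def blobs(m):
    n,l,s,c=cv2.connectedComponentsWithStats(m.astype(np.uint8)); return [(s[k,4],c[k],l==k) for k in range(1,n) if s[k,4]>15]
roi=np.zeros_like(g); roi[135:255,245:390]=1
F=[]
for a,c,m in blobs((g<30)&(roi>0)): print("dark",a,c.round(1))
sub=((g>125)&(roi>0)); hull=cv2.convexHull(np.array([[286,147],[372,183],[347,240],[259,202]])); mk=np.zeros_like(g); cv2.fillPoly(mk,[hull],1)
for a,c,m in blobs(sub&(mk>0)):
    r=cv2.minAreaRect(cv2.findNonZero(m.astype(np.uint8))); print("plate",a,c.round(1),r, ray("top",[r[0]],.068).round(4))
f=ray("top",[[286,147],[372,183],[347,240],[259,202]],.082); print(f.round(3),f.mean(0).round(4))
cv2.imwrite("pics/c1.png",np.hstack([cv2.resize(im[185:230,275:345],(700,450),interpolation=cv2.INTER_CUBIC)]))
E
```

```text
dark 52 [285.4 146.2]
dark 887 [320.9 179.4]
dark 55 [370.7 182.2]
dark 51 [260.1 200.9]
dark 100 [301.8 227.5]
dark 55 [347.  239.1]
plate 876 [309.2 206.1] ((309.1820068359375, 205.79835510253906), (46.323204040527344, 21.014358520507812), 23.629379272460938) [[ 0.5371 -0.0112  0.068 ]]
[[ 0.727  0.068  0.082]
 [ 0.613 -0.21   0.082]
 [ 0.429 -0.13   0.082]
 [ 0.543  0.15   0.082]] [ 0.5782 -0.0308  0.082 ]
```

View pics/c1.png

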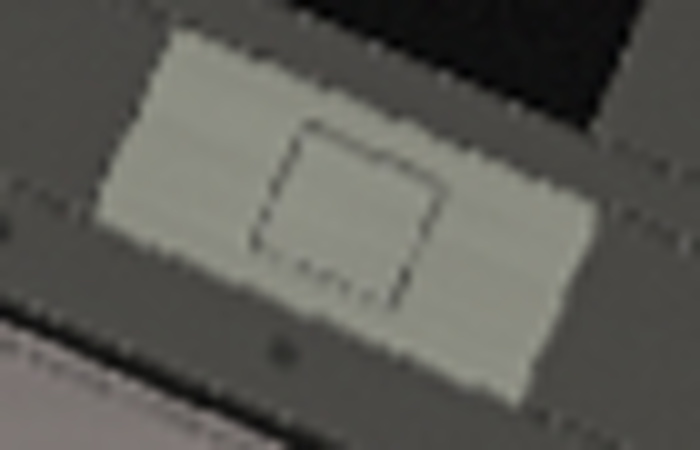

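The plate centre is at about (0.5355, -0.011), with the scale's yaw at about -0.42. The gap outline sits roughly in the middle of the plate, so the button offset looks close to 0. I'll move over it with the fingers shut and tool y along scale y.

```bash
python3 -m crank '[[0,0,0,0,0,0.112,1],[-4,-2.95,0,0,0,0,1],[-4,-2.95,0,0,0,0,1],[-4,-2.95,0,0,0,0,1],[-4,-2.95,0,0,0,0,1]]' 10
python3 -m crank '[[-4,-2.95,0,0,0,0,1],[-4,-2.95,0,0,0,0,1],[-4,-2.95,0,0,0,0,1],[-4,-2.95,0,0,0,0,1],[-4,-2.95,0,0,0,0,1]]'
python3 -m crank '[[-4,-2.95,0,0,0,0,1],[-4,-2.95,0,0,0,0,1],[-4,-2.95,0,0,0,0,1],[-4,-2.95,0,0,0,0,1],[-0.4,0.1,4,0,0,0,1]]'
python3 -m crank '[[0,0,0,0,0,0,1],[0,0,0,0,0,0,1]]'
python3 - <<'E'
from h import *
from scipy.spatial.transform import Rotation as R
i=cams.camera_info("wrist"); im=cams.camera("wrist")
cv2.imwrite("pics/w1.png",im[:,:,::-1])
o=robot.get_obs(); M=R.from_quat(o["tool_rot"]).as_matrix()
print(o["position"],M.round(3).tolist(),o["ft_force"],o["grip_width"])
E
```

```text
time: 0.72
position: [0.2877, 0.4212, 0.292]
tool_rot: [0.208, 0.978, -0.0, -0.0]
ft_force: [0.9, -1.1, 0.3]
grip_width: 0.0447
grip_force: 0.0
time: 1.35
position: [0.4103, 0.2049, 0.2921]
tool_rot: [0.208, 0.978, -0.0, -0.0]
ft_force: [-0.3, 0.0, 0.2]
grip_width: 0.0015
grip_force: 0.0
time: 1.98
position: [0.5163, 0.0292, 0.2541]
tool_rot: [0.21, 0.978, -0.0, 0.005]
ft_force: [-0.5, 0.3, -1.3]
grip_width: 0.0006
grip_force: 0.0
time: 2.22
position: [0.5116, 0.0332, 0.2526]
tool_rot: [0.208, 0.978, -0.0, -0.0]
ft_force: [0.1, 0.6, 0.0]
grip_width: 0.0007
grip_force: 0.0
[0.5119416  0.03332695 0.25311418] [[-0.914, 0.407, 0.001], [0.407, 0.914, -0.0], [-0.001, 0.0, -1.0]] [ 0.19056942 -0.37059991  0.63183171] 0.00015792772403848545
```

View pics/w1.png

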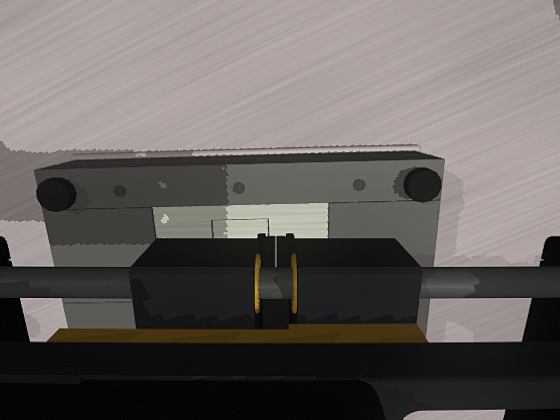

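The wrist view shows the plate's near edge at columns 153–328 (row ~206) and the button's edge at columns 212–268 (row ~220). Both centre near column 240, so the button is at mid-plate. Next I'll cast rays to get the remaining shift.

```bash
python3 - <<'E'
from h import *
from scipy.spatial.transform import Rotation as R
o=robot.get_obs(); M=R.from_quat(o["tool_rot"]).as_matrix()
for uv,z in ([[212,220],[268,219]],.068),([[153,208],[328,204]],.07):
    p=ray("wrist",uv,z); print(p.round(4).tolist(), ((p-o["position"])@M).round(4).tolist())
print(((np.array([.5355,-.011,.1365])-o["position"])@M).round(4))
E
```

```text
[[0.5084, -0.0252, 0.068], [0.5273, 0.0193, 0.068]] [[-0.0204, -0.0549, 0.1851], [-0.0195, -0.0066, 0.1851]]
[[0.478, -0.0655, 0.07], [0.5352, 0.0715, 0.07]] [[-0.009, -0.1042, 0.1831], [-0.0056, 0.0442, 0.1831]]
[-0.0394 -0.0309  0.1166]
```

```bash
python3 -m crank '[[-4.05,-3.1,0,0,0,0,1],[0,0,5,0,0,0,1],[0,0,4.5,0,0,0,1],[0,0,1,0,0,0,1],[0,0,0,0,0,0,1]]'
python3 -m crank '[[0,0,0.4,0,0,0,1],[0,0,0,0,0,0,1]]'; python3 -m crank '[[0,0,0.3,0,0,0,1],[0,0,0,0,0,0,1]]'
```

```text
time: 2.9
position: [0.5367, -0.0117, 0.1481]
tool_rot: [0.208, 0.978, -0.0, 0.0]
ft_force: [0.2, 0.5, -0.2]
grip_width: 0.0009
grip_force: 0.0
time: 3.15
position: [0.537, -0.012, 0.1445]
tool_rot: [0.208, 0.978, -0.0, 0.001]
ft_force: [-0.2, -0.5, -0.2]
grip_width: 0.0005
grip_force: 0.0
time: 3.4
position: [0.5362, -0.0121, 0.1404]
tool_rot: [0.208, 0.978, -0.0, 0.0]
ft_force: [-0.8, -0.3, -1.0]
grip_width: 0.0004
grip_force: 0.0
```

```bash
for k in 1 ; do python3 -m crank '[[0,0,0.2,0,0,0,1],[0,0,0,0,0,0,1]]'; python3 -m crank '[[0,0,0.2,0,0,0,1],[0,0,0,0,0,0,1]]';python3 -m crank '[[0,0,0.1,0,0,0,1],[0,0,0,0,0,0,1]]'; done | grep -v -e rot -e grip
```

```text
time: 3.65
position: [0.5361, -0.0121, 0.1381]
ft_force: [0.4, -0.3, -0.2]
time: 3.9
position: [0.5364, -0.0121, 0.1363]
ft_force: [-0.1, -0.3, 1.5]
time: 4.15
position: [0.5364, -0.0121, 0.1354]
ft_force: [-1.1, 0.2, 2.1]
```

Contact is soft, about 2 N and yielding, so this is the button. I'll press on.

```bash
(python3 -m crank '[[0,0,0.1,0,0,0,1],[0,0,0,0,0,0,1]]'; python3 -m crank '[[0,0,0.1,0,0,0,1],[0,0,0,0,0,0,1]]';python3 -m crank '[[0,0,0.1,0,0,0,1],[0,0,0,0,0,0,1]]') | grep -v -e rot -e grip; python3 - <<'E'
from h import *
cv2.imwrite("pics/s1.png",cams.camera("side")[170:290,240:400,::-1].repeat(4,0).repeat(4,1))
E
```

```text
time: 4.4
position: [0.5363, -0.0121, 0.1343]
ft_force: [0.7, -0.2, 4.1]
time: 4.65
position: [0.5364, -0.0121, 0.1333]
ft_force: [-0.2, -0.3, 3.1]
time: 4.9
position: [0.5363, -0.0121, 0.1322]
ft_force: [-0.4, 0.5, 3.5]
```

View pics/s1.png

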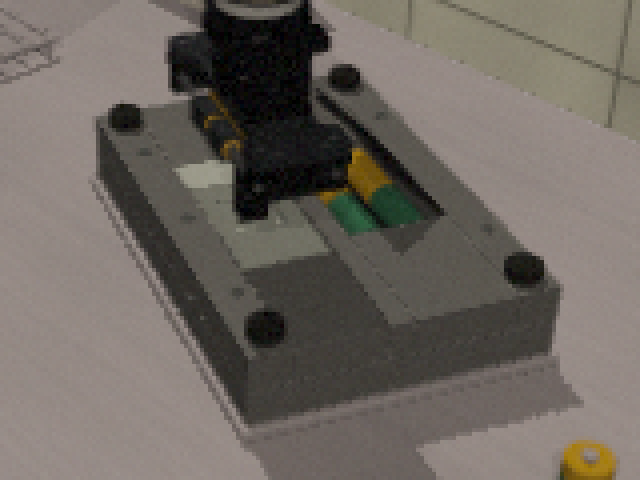

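The side view shows the door open, with the green cells visible in the bay at crop (360,210). Next I'll press a touch more, then retract straight up.

```bash
(python3 -m crank '[[0,0,0.05,0,0,0,1],[0,0,0,0,0,0,1],[0,0,-1,0,0,0,1],[0,0,-4,0,0,0,1],[0,0,-5,0,0,0,1]]'; python3 -m crank '[[-0,0,-5,0,0,0,1],[5,0,0,0,0,0,1],[5,0,0,0,0,0,1],[0,0,0,0,0,0,1],[0,0,0,0,0,0,1]]') | grep -v -e rot -e grip; python3 - <<'E'
from h import *
a=cams.camera("side")[170:290,240:400,::-1].repeat(3,0).repeat(3,1)[:,:400]
b=cams.camera("top")[130:250,245:378,::-1].repeat(3,0).repeat(3,1)
cv2.imwrite("pics/s2.png",np.hstack([a,b]))
E
```

```text
time: 5.58
position: [0.535, -0.0118, 0.2317]
ft_force: [1.5, -0.2, -1.5]
time: 6.2
position: [0.4454, 0.0287, 0.2821]
ft_force: [-0.0, 0.6, 0.6]
```

View pics/s2.png

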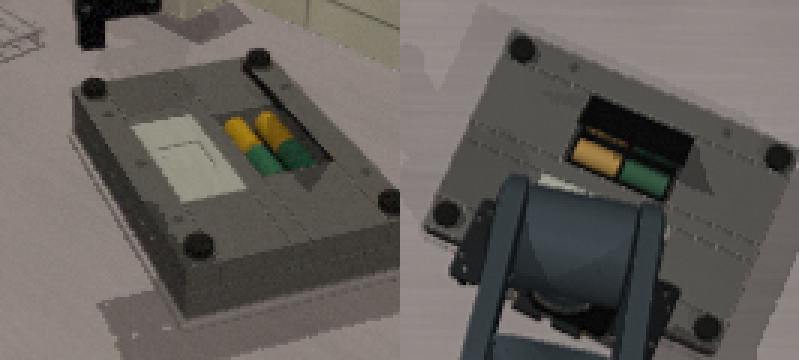

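The door stands open with the cells exposed (left crop (265,145)), the button outline is flush again at (190,155), the scale hasn't moved, and the arm is clear.

```bash
python3 -c "
from rig import ticket
print(ticket.hand_in())"
```

```text
the job is handed in; nothing more can be done
None
```

I pressed the release button, the battery door sprang open, and after I let go the button came back up and the door stayed open. The scale looks unmoved, and the job is handed in; no verdict was returned.

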